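# Reload the coaster row into the drawer organizer, in reverse

## Task

Move the four things standing on the row of cork coasters into the four bays of the white drawer organizer, one to a bay and in reverse order: seen from the robot, the thing on the leftmost coaster goes into the rightmost bay, the next into the second from the right, and so on. Set each down gently, upright as it stood and in the middle of its bay, any way round, and leave the whisk, the mug and the jar alone.

Things in the scene. Friction and masses are not known exactly. Their poses are not given: they have to be found in the camera images.
- canister_mid (a point): closed white ceramic sugar canister, round, 52 mm diameter (lid rim 53 mm), 72 mm high including a small knob (18 mm wide) on top; smooth straight side from 4 to 48 mm above its underside. 0.28 kg, hidden variation. This point lies on its axis half-way up, 36 mm above its underside; z up
- stapler_mid (a point): small grey and black press-button stapler standing on its base, 70 mm long (its y), 24 mm wide (its x), 40 mm high, with a white button on top; flat parallel sides 24 mm apart from 0 to 32 mm height. 0.12 kg. This point is its centre, 20 mm above its underside; z up
- clip_mid (a point): orange plastic bag clip lying flat, 66 mm long (its y), 18 mm wide (its x), 16 mm high, 24 mm at its thumb grip (a raised part from 5 to 31 mm toward its -y end). The sides are 18 mm apart along the whole length. 0.03 kg. This point is over the middle of its length and width, 12 mm above its underside; z up
- lid_mid (a point): sage green round mug lid of firm silicone lying flat: disc 68 mm diameter and 8 mm thick, with an upright round knob of 22 mm diameter at its centre, from 8 to 34 mm above the underside. Take it by the knob. 0.06 kg. This point lies on the axis in the knob, 22 mm above the underside; z up
- board: light wooden serving board 96 mm (x) by 380 mm (y), 8 mm thick, fixed, carrying the row of four cork coasters centred at y = +138, +46, -46 and -138 mm of its frame (x = 0). Things stand on the coasters, 14 mm above the sideboard. Origin at the centre of its underside; its y points to the left as the robot sees it (within 0.12 rad of world y). Board and organizer lie one behind the other, either one nearer the robot
- organizer: white plastic drawer organizer, fixed, 96 mm (x) by 372 mm (y), with four equal square bays in a row, centred at y = +138, +46, -46, -138 mm (x = 0) of its frame; walls 4 mm thick and 16 mm high overall, floor 4 mm above the sideboard; bays 88 mm inside. Empty at the start. Origin at the centre of its underside; its y points to the left as the robot sees it (within 0.12 rad of world y)
- coaster_canister: square cork coaster 84 x 84 x 6 mm on which the canister starts; fixed to the board, same axes as the board; origin at the centre of its underside (8 mm above the sideboard). It only marks the starting place
- coaster_stapler: square cork coaster 84 x 84 x 6 mm on which the stapler starts; fixed to the board, same axes as the board; origin at the centre of its underside (8 mm above the sideboard). It only marks the starting place
- coaster_clip: square cork coaster 84 x 84 x 6 mm on which the clip starts; fixed to the board, same axes as the board; origin at the centre of its underside (8 mm above the sideboard). It only marks the starting place
- coaster_lid: square cork coaster 84 x 84 x 6 mm on which the lid starts; fixed to the board, same axes as the board; origin at the centre of its underside (8 mm above the sideboard). It only marks the starting place
- whisk: bystander: flat stainless steel whisk 255 mm long, 20 mm high, lying beyond the work, length along its y; origin under its middle at the sideboard
- mug: bystander: blue ceramic mug 80 mm diameter, 90 mm high, standing to the robot's right; origin at the centre of its underside
- jar: bystander: amber glass jar with a steel lid, 70 mm diameter, 100 mm high, standing to the robot's left; origin at the centre of its underside
Not all that is in view belongs to the job. What is shaped like the part that bears lid_mid but black or yellow is not meant.

How it is judged (in metres and radians):
At the end, for the whole second after the job is handed in: Each thing rests released in the bay mirroring its starting coaster (leftmost to rightmost and so on): centre within 15 mm of the bay centre along and across the row, height within 6 mm of standing on the bay floor, upright within 0.15 rad, slower than 0.02 m/s (((y of coaster_canister in the frame of board between 0.098 and 0.178 m and y of canister_mid in the frame of organizer between -0.153 and -0.123 m) or (y of coaster_canister in the frame of board between 0.006 and 0.086 m and y of canister_mid in the frame of organizer between -0.061 and -0.031 m) or (y of coaster_canister in the frame of board between -0.086 and -0.006 m and y of canister_mid in the frame of organizer between 0.031 and 0.061 m) or (y of coaster_canister in the frame of board between -0.178 and -0.098 m and y of canister_mid in the frame of organizer between 0.123 and 0.153 m)) and x of canister_mid in the frame of organizer between -0.015 and 0.015 m and z of canister_mid in the frame of organizer between 0.034 and 0.046 m and angle between each of canister_mid, stapler_mid, clip_mid, lid_mid's own z axis and vertical below 0.15 rad and linear speed of each of canister, stapler, clip, lid below 0.02 m/s and ((y of coaster_stapler in the frame of board between 0.098 and 0.178 m and y of stapler_mid in the frame of organizer between -0.153 and -0.123 m) or (y of coaster_stapler in the frame of board between 0.006 and 0.086 m and y of stapler_mid in the frame of organizer between -0.061 and -0.031 m) or (y of coaster_stapler in the frame of board between -0.086 and -0.006 m and y of stapler_mid in the frame of organizer between 0.031 and 0.061 m) or (y of coaster_stapler in the frame of board between -0.178 and -0.098 m and y of stapler_mid in the frame of organizer between 0.123 and 0.153 m)) and x of stapler_mid in the frame of organizer between -0.015 and 0.015 m and z of stapler_mid in the frame of organizer between 0.018 and 0.03 m and ((y of coaster_clip in the frame of board between 0.098 and 0.178 m and y of clip_mid in the frame of organizer between -0.153 and -0.123 m) or (y of coaster_clip in the frame of board between 0.006 and 0.086 m and y of clip_mid in the frame of organizer between -0.061 and -0.031 m) or (y of coaster_clip in the frame of board between -0.086 and -0.006 m and y of clip_mid in the frame of organizer between 0.031 and 0.061 m) or (y of coaster_clip in the frame of board between -0.178 and -0.098 m and y of clip_mid in the frame of organizer between 0.123 and 0.153 m)) and x of clip_mid in the frame of organizer between -0.015 and 0.015 m and z of clip_mid in the frame of organizer between 0.01 and 0.022 m and ((y of coaster_lid in the frame of board between 0.098 and 0.178 m and y of lid_mid in the frame of organizer between -0.153 and -0.123 m) or (y of coaster_lid in the frame of board between 0.006 and 0.086 m and y of lid_mid in the frame of organizer between -0.061 and -0.031 m) or (y of coaster_lid in the frame of board between -0.086 and -0.006 m and y of lid_mid in the frame of organizer between 0.031 and 0.061 m) or (y of coaster_lid in the frame of board between -0.178 and -0.098 m and y of lid_mid in the frame of organizer between 0.123 and 0.153 m)) and x of lid_mid in the frame of organizer between -0.015 and 0.015 m and z of lid_mid in the frame of organizer between 0.02 and 0.032 m); the robot touches nothing.
It fails at once if the whisk, the mug or the jar is moved more than 20 mm (distance of any of whisk, mug, jar from where it was at the start of the episode above 0.02 m).
It fails at once if a thing is dropped or banged into the organizer (over 60 N) (contact force between any of canister, stapler, clip, lid and organizer above 60 N).
It also fails if it takes over 112 s, if anything falls off the work surface, if the arm or the gripper's body presses on something with over 40 N, if the wrist force passes 120 N, or if a joint passes its speed limit or range.

## Robot

A 6-joint arm with a two-finger parallel gripper is mounted at the origin on the work surface. World frame = base frame: x ahead of the robot, y to its left, z up, the work surface at z = 0. Lengths are in mm, angles in rad, forces in N, time in s.
With the tool pointing down it reaches from about 350 to 975 mm from the base axis. Payload 7.1 kg.
Tool frame: the origin (TCP) lies midway between the tips of the shut fingers; the grasp point (between the pads) lies 19 mm behind it (ctrl.grasp_offset is the distance from the TCP to the grasp point, in mm); z points along the fingers, y is the line along which they close (so a half turn about z gives the same grasp; the last joint's range is limited). The gripper opens to 88 mm and grips with 3 to 60 N. Pads are 20 mm wide; open, the fingers measure 115 mm over their backs; the gripper's body (75 mm by 178 mm) begins 61 mm behind the grasp point.
Start: joints at [1.318, 0.423, 1.63, -0, 1.089, -0.019], TCP at [144.766, 607.986, 222.675] pointing down, gripper open.
Joint ranges: [-3, 3], [-0.9, 2.11], [0.09, 2.58], [-1.31, 4.45], [0.11, 2.69], [-2.54, 2.54]. Speed limits (rad/s): [2.39, 2.39, 3.01, 3.14, 3.14, 3.14].

## Interface

Orientations are given as a rotation vector (axis times angle).
In Python, from workcell import sensors, viewer, ctrl gives the robot as it stands. The module is installed in compiled form; this text tells all that it offers.
- The arm moves only by the shell command python3 -m handwheel 'ROWS'. ROWS is JSON, a list of rows, each a list of 7 numbers: the shift along the tool's x, y, z in mm, then the turn, a rotation vector about the tool's x, y, z in rad, then the closure, from 0 (fully open) to 1 (shut). In form: [[x, y, z, rx, ry, rz, jaw], ...]. A call has 1 to 10 rows; each row shifts and turns the commanded pose from where the row before left it, along the tool's axes as they then stand; what a row does not reach is not made up. A row lasts 1/8 s, in which the tool goes at most 62.5 mm and 10.7 degrees, less where a joint would pass 70% of its speed; a pose out of reach is approached as far as the arm can. A call is refused whole if a number of a shift passes 62.5 or a number of a turn 0.188, either way. A call with a gripper value outside its range is refused whole. The fingers move at their own pace and stop on an object; the grip force is fixed at half the most. Time passes only in rows, so rows that do not move let the fingers close. It gives the time, the measured TCP pose, the force, the opening and the grip force at its end, in the units of the state.
- sensors.get_obs(): the state, without advancing time (a new reading comes with each control period).
- viewer.get_image(name): name is "scene" or "top"; returns a dict with "frame" (400x640x3 uint8, blue, green, red), "fov_y" (degrees; the focal length in pixels is half the picture's height over the tangent of half this angle, whatever the lens; pixels are square), "cx", "cy" (the principal point, pixels), "R" (3x3) and "t" (3): a world point X has camera coordinates R X + t. Camera axes: x right, y down, z forward; pixel columns grow to the right and rows downward; lengths in mm; the calibration is good to about 2 mm. A picture is of the moment at which its call begins. There is no depth.
- ctrl.close_job(): hands the job in; it is judged then, once.
The state is a dict: "t": time; "qpos": joint angles; "qvel": joint speeds; "joint_torque": joint torques, N m; "ee_pos": TCP position; "orientation": TCP orientation; "ft_force": force on the tool from outside, world axes, zero at the start; "moment": the same for the moment, N m; "width": finger opening in mm; "grasp_force": force on a finger pad.
Only numpy, scipy, OpenCV 4.12 (cv2) and the standard library are available. Lean on these libraries where they do the work, as an engineer would, in place of code of your own. Each camera call takes 0.05 s, during which the arm holds its last target. There are 200 camera calls.

## Working session

There is one attempt and no reset: what is moved stays moved. The work goes in short steps, Python scripts to look and compute and a shell command to move; the robot and the scene stay as the last step left them, time stands still between calls to the robot, and variables do not carry over. Pictures are saved under pics/ and viewed, at most 14 in all, crops included, and the job is handed in when it is done.

```bash
mkdir -p pics; cat > h.py <<'E'
import numpy as np, cv2
from workcell import sensors, viewer, ctrl
from scipy.spatial.transform import Rotation as Ro
def grab(n,f):
    d=viewer.get_image(n); cv2.imwrite(f,d['frame']); np.savez(f+'.npz',**{k:np.array(v) for k,v in d.items()}); return d
def ray(d,u,v,z):
    h=d['frame'].shape[0]; f=h/2/np.tan(np.radians(float(d['fov_y']))/2)
    r=np.array([(u-float(d['cx']))/f,(v-float(d['cy']))/f,1.]); R=np.array(d['R']); t=np.array(d['t'])
    c=-R.T@t; w=R.T@r; return c+w*(z-c[2])/w[2]
def proj(d,X):
    h=d['frame'].shape[0]; f=h/2/np.tan(np.radians(float(d['fov_y']))/2)
    p=np.array(d['R'])@np.array(X)+np.array(d['t']); return f*p[:2]/p[2]+[float(d['cx']),float(d['cy'])]
E
python3 - <<'E'
from h import *
for n in('scene','top'):
    d=grab(n,f'pics/{n}0.png'); print(n,d['fov_y'],d['cx'],d['cy'],-np.array(d['R']).T@d['t'],np.array(d['R']).round(2).tolist(),[k for k in d])
o=sensors.get_obs(); print(o['ee_pos'],o['orientation'],o['width'],Ro.from_rotvec(o['orientation']).as_matrix().round(3).tolist())
E
```

```text
scene 49.827824526391055 313.15306934542514 199.47926633731043 [1520.45469331 -466.77253408  786.60935699] [[0.44, 0.9, 0.02], [0.53, -0.25, -0.81], [-0.72, 0.36, -0.59]] ['frame', 'fov_y', 'cx', 'cy', 'R', 't']
top 44.43531602106474 321.33167309856776 199.32237218516048 [ 390.02972169    1.47812955 1409.54975851] [[-0.03, -1.0, 0.0], [-0.99, 0.03, -0.16], [0.16, -0.01, -0.99]] ['frame', 'fov_y', 'cx', 'cy', 'R', 't']
[144.65644748 607.50448755 221.97515991] [-3.66381872e-01 -3.11995464e+00  2.23519825e-03] 87.77100922882933 [[-0.973, 0.232, -0.0], [0.232, 0.973, -0.001], [0.0, -0.001, -1.0]]
```

View pics/top0.png

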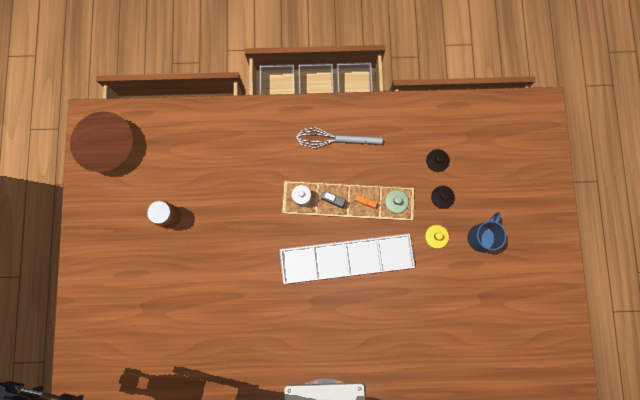

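View pics/scene0.png

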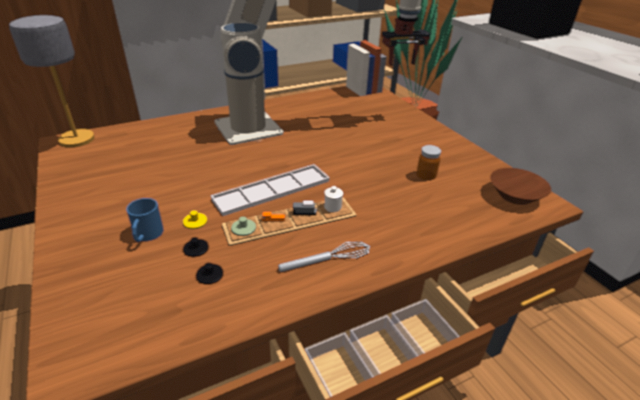

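The top view shows, left to right on the board: canister (301,195), stapler (334,200), orange clip (366,202) and sage lid (398,201). The organizer (347,259) is nearer the robot. Lid lookalikes are black (438,160), black (443,197) and yellow (437,237). I choose the sage one on the coaster. I'll check this in one close crop.

```bash
python3 - <<'E'
import cv2
i=cv2.imread('pics/top0.png')[175:290,272:424]; cv2.imwrite('pics/c0.png',cv2.resize(i,None,fx=5,fy=5,interpolation=cv2.INTER_CUBIC))
E
```

```text
(no output)
```

View pics/c0.png

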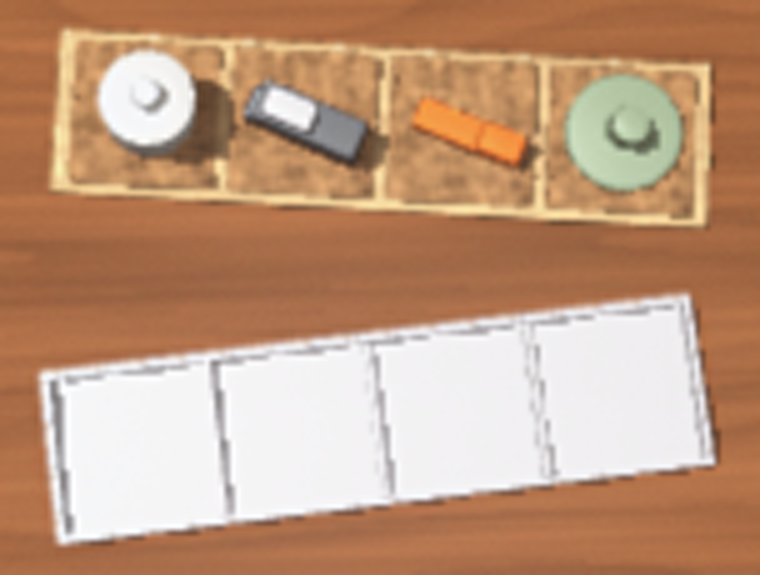

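```bash
cat > m.py <<'E'
from h import *
d=dict(np.load('pics/top0.png.npz'))
P=lambda u,v,z: ray(d,272+(u+.5)/5-.5,175+(v+.5)/5-.5,z)[:2]
def box(c,z):
    a=np.array([P(u,v,z) for u,v in c]); # TL TR BR BL
    y=(a[0]+a[3]-a[1]-a[2])/2; ang=np.arctan2(-y[0],y[1])
    print('c',a.mean(0).round(1),'len',np.linalg.norm(y).round(1),'wid',np.linalg.norm((a[0]+a[1]-a[2]-a[3])/2).round(1),'yaw',ang.round(4)); return a.mean(0),ang
o,oa=box([(40,372),(688,295),(716,465),(62,544)],16)
b,ba=box([(65,30),(710,65),(706,226),(51,188)],8)
yo=np.array([-np.sin(oa),np.cos(oa)]); yb=np.array([-np.sin(ba),np.cos(ba)])
for k in(138,46,-46,-138): print(k,'bay',(o+k*yo).round(1),'coaster',(b+k*yb).round(1))
print('can rim',P(147,98,67),P(148,92,86),'diam',np.linalg.norm(P(98,98,65)-P(196,98,65)))
print('lid',P(633,122,48),P(625,132,22),np.linalg.norm(P(567,132,22)-P(684,132,22)))
for n,a,c,z in(('clip',(418,109),(523,147),32),('stap',(252,105),(360,145),48)):
    p,q=P(*a,z),P(*c,z); e=p-q; print(n,(p+q)/2,np.linalg.norm(e),'axis yaw from y',np.arctan2(-e[0],e[1]))
E
python3 m.py
```

```text
c [446.7 -76.6] len 371.3 wid 97.0 yaw 0.0909
c [614.9 -86.2] len 377.5 wid 93.9 yaw -0.0839
138 bay [434.1  60.9] coaster [626.4  51.3]
46 bay [442.5 -30.8] coaster [618.7 -40.3]
-46 bay [ 450.8 -122.4] coaster [ 611. -132.]
-138 bay [ 459.2 -214. ] coaster [ 603.3 -223.7]
can rim [625.1937558   48.09287308] [625.19279322  46.81488241] diam 54.61552415045373
lid [ 607.37044618 -224.83806859] [ 605.83298946 -224.25859119] 67.20636831609019
clip [ 608.98856016 -134.63327728] 63.45978509633278 axis yaw from y -0.38021283321905675
stap [610.67200182 -40.43929759] 64.91422263196861 axis yaw from y -0.38660071157213627
```

Sizes match: organizer 371×97, board 378×94, lid 67, canister 55. Now turn the tool to face the row, then go above the canister.

```bash
cat > to.py <<'E'
# usage: to.py x y z yawY : remaining shift in tool axes, and turn about tool z
import sys; from h import *
x,y,z,a=map(float,sys.argv[1:]); o=sensors.get_obs(); R=Ro.from_rotvec(o['orientation']).as_matrix()
w=a-np.arctan2(R[1,1],R[0,1])
tgt=np.column_stack([[-np.sin(a),np.cos(a),0],[np.cos(a),np.sin(a),0],[0,0,-1]]); tgt[:,0]=np.cross(tgt[:,1],tgt[:,2])
print('t',round(o['t'],2),'pos',o['ee_pos'].round(1),'w',round(o['width'],1),'F',o['ft_force'].round(1),'q',o['qpos'].round(2))
print('shift now-axes',(R.T@(np.array([x,y,z])-o['ee_pos'])).round(1),'shift after turn',(tgt.T@(np.array([x,y,z])-o['ee_pos'])).round(1),'turn rotvec(tool)',Ro.from_matrix(R.T@tgt).as_rotvec().round(3))
E
python3 -m handwheel '[[0,0,0,0,0,0.167,0],[0,0,0,0,0,0.167,0],[0,0,0,0,0,0.167,0],[0,0,0,0,0,0.167,0],[0,0,0,0,0,0.167,0],[0,0,0,0,0,0.167,0],[0,0,0,0,0,0.167,0],[0,0,0,0,0,0.167,0]]'
python3 -m handwheel '[[-40,34,0,0,0,0,0],[-40,34,0,0,0,0,0],[-40,34,0,0,0,0,0],[-40,34,0,0,0,0,0],[-40,34,0,0,0,0,0],[-40,34,0,0,0,0,0],[-40,34,0,0,0,0,0]]'
python3 to.py 625 48 222 0
```

```text
t: 1.1
ee_pos: [144.7, 607.7, 222.2]
orientation: [2.226, 2.216, -0.001]
ft_force: [-1.2, -0.5, -0.5]
width: 87.8
grasp_force: 0.0
t: 1.98
ee_pos: [383.8, 326.7, 222.5]
orientation: [2.22, 2.223, -0.0]
ft_force: [-0.2, 0.2, 0.6]
width: 87.8
grasp_force: 0.0
t 1.98 pos [383.8 326.7 222.5] w 87.8 F [-0.2  0.2  0.6] q [ 0.68  0.25  1.89 -0.    1.    0.68]
shift now-axes [-279.   240.9    0.5] shift after turn [-278.7  241.2    0.5] turn rotvec(tool) [-0.     0.     0.001]
```

```bash

python3 -m handwheel '[[-40,35,0,0,0,0,0],[-40,35,0,0,0,0,0],[-40,34,0,0,0,0,0],[-40,34,0,0,0,0,0],[-40,34,0,0,0,0,0],[-40,34,0,0,0,0,0],[-39,35,0,0,0,0,0],[0,0,60,0,0,0,0],[0,0,52,0,0,0,0],[0,0,0,0,0,0,0]]'
python3 to.py 625 48 31 0
python3 - <<'E'
from h import *
for n,(u,v) in(('top',(301,195)),('scene',(300,205))):
    d=grab(n,f'pics/{n}1.png'); i=d['frame'][v-40:v+40,u-55:u+55]; cv2.imwrite(f'pics/{n}1c.png',cv2.resize(i,None,fx=5,fy=5,interpolation=cv2.INTER_CUBIC))
a,b=[cv2.imread(f'pics/{n}1c.png') for n in('top','scene')]; cv2.imwrite('pics/pair1.png',cv2.resize(np.hstack([a,b]),(800,291)))
E
```

```text
t: 3.22
ee_pos: [620.8, 49.0, 106.5]
orientation: [-2.216, -2.218, 0.011]
ft_force: [-0.2, -0.2, -0.1]
width: 87.6
grasp_force: 0.0
t 3.23 pos [620.8  49.  106.5] w 87.6 F [-0.2 -0.2 -0.1] q [ 0.06  0.57  1.7  -0.    0.88  0.06]
shift now-axes [-1.   4.9 75.5] shift after turn [-1.   4.2 75.5] turn rotvec(tool) [-0.009  0.001  0.001]
```

View pics/pair1.png

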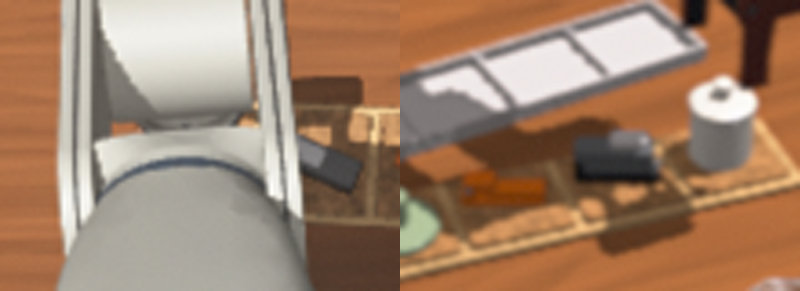

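The right panel shows the canister (scene about (333,199)) unoccluded. The dark pieces at upper right and lower right are probably the fingers. I'll check against projections.

```bash
python3 - <<'E'
from h import *
d=dict(np.load('pics/scene1.png.npz'))
for X in([625,48,86],[625,48,14],[620.8,49,106.5],[664,49,106.5],[577,49,106.5]): print(X,proj(d,X).round(1))
i=d['frame'][120:270,250:450]; cv2.imwrite('pics/s1b.png',cv2.resize(i,None,fx=4,fy=4,interpolation=cv2.INTER_CUBIC))
E
```

```text
[625, 48, 86] [332.8 186.7]
[625, 48, 14] [331.7 206.6]
[620.8, 49, 106.5] [332.7 180. ]
[664, 49, 106.5] [340.  187.7]
[577, 49, 106.5] [325.7 172.6]
```

View pics/s1b.png

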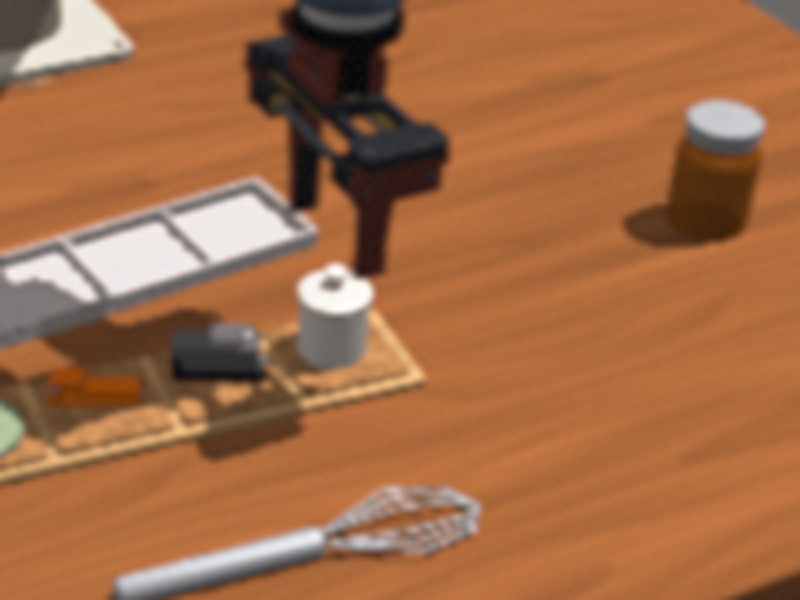

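Projections agree with the crop: knob seen at (333.5,188), predicted (333,187), and the near finger also fits. Descend.

```bash

python3 -m handwheel '[[0,0,20,0,0,0,0],[0,0,20,0,0,0,0],[0,0,20,0,0,0,0],[0,0,13,0,0,0,0],[0,0,0,0,0,0,0],[0,0,0,0,0,0,0]]'
python3 to.py 625 48 31 0
```

```text
t: 4.08
ee_pos: [624.7, 49.5, 37.9]
orientation: [2.22, 2.222, 0.001]
ft_force: [0.2, -0.6, -0.7]
width: 87.8
grasp_force: 0.0
t 4.08 pos [624.7  49.5  37.9] w 87.8 F [ 0.2 -0.6 -0.7] q [ 0.06  0.67  1.71 -0.    0.76  0.06]
shift now-axes [-1.5  0.3  6.9] shift after turn [-1.5  0.3  6.9] turn rotvec(tool) [ 0.    -0.     0.001]
```

```bash

python3 -m handwheel '[[-1,0,7,0,0,0,0],[0,0,0,0,0,0,1],[0,0,0,0,0,0,1],[0,0,0,0,0,0,1],[0,0,0,0,0,0,1],[0,0,0,0,0,0,1],[0,0,0,0,0,0,1],[0,0,-10,0,0,0,1],[0,0,-35,0,0,0,1],[0,0,-40,0,0,0,1]]'
python3 to.py 459.2 -214 116 0.09
```

```text
t: 5.32
ee_pos: [622.9, 48.4, 115.9]
orientation: [-2.219, -2.221, 0.004]
ft_force: [1.6, -0.5, -2.6]
width: 51.2
grasp_force: 30.0
t 5.33 pos [622.9  48.4 115.9] w 51.2 F [ 1.6 -0.5 -2.6] q [0.06 0.56 1.69 0.   0.89 0.06]
shift now-axes [-262.3 -164.     0.5] shift after turn [-2.466e+02 -1.866e+02 -1.000e-01] turn rotvec(tool) [-0.003  0.    -0.089]
```

```bash

python3 -m handwheel '[[-15,-9,0,0,0,0,1],[-30,-19,0,0,0,0,1],[-30,-19,0,0,0,0,1],[-30,-19,0,0,0,0,1],[-30,-19,0,0,0,0,1],[-30,-19,0,0,0,0,1],[-30,-19,0,0,0,0,1],[-30,-19,0,0,0,0,1],[-22,-14,0,0,0,0,1],[-15,-10,0,0,0,0,1]]'
python3 -m handwheel '[[0,0,20,0,0,0,1],[0,0,20,0,0,0,1],[0,0,20,0,0,0,1],[0,0,0,0,0,0,1],[0,0,0,0,0,0,1]]'
python3 to.py 459.2 -214 21 0
python3 - <<'E'
from h import *
d=grab('scene','pics/s2.png'); print(proj(d,[459,-214,76])); i=d['frame'][140:240,180:340]; cv2.imwrite('pics/s2c.png',cv2.resize(i,None,fx=5,fy=5,interpolation=cv2.INTER_CUBIC))
E
```

```text
t: 6.58
ee_pos: [456.1, -214.3, 114.5]
orientation: [-2.22, -2.219, 0.002]
ft_force: [0.0, -0.0, -1.6]
width: 51.7
grasp_force: 30.0
t: 7.2
ee_pos: [458.4, -213.7, 55.8]
orientation: [-2.22, -2.222, 0.0]
ft_force: [-0.3, 1.1, -2.0]
width: 51.7
grasp_force: 30.0
t 7.2 pos [ 458.4 -213.7   55.8] w 51.7 F [-0.3  1.1 -2. ] q [-0.46  0.52  1.98 -0.    0.64 -0.46]
shift now-axes [-0.3  0.8 34.8] shift after turn [-0.3  0.8 34.8] turn rotvec(tool) [-0.    -0.     0.001]
[228.26007773 181.57659323]
```

View pics/s2c.png

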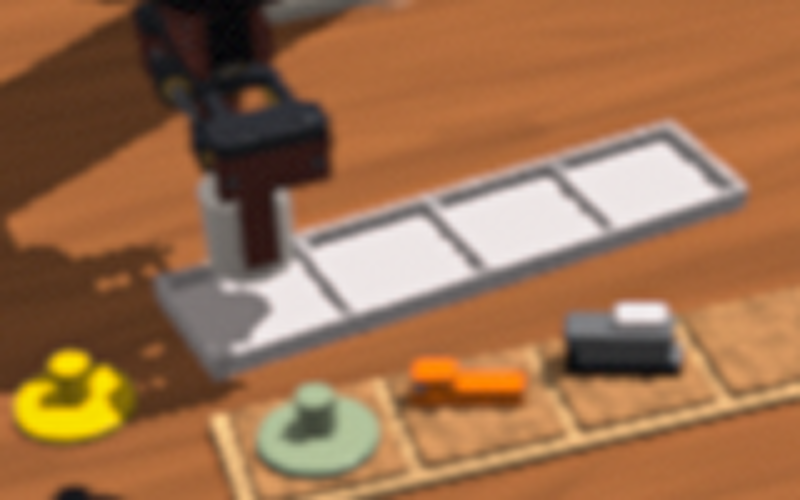

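The canister hangs above the rightmost bay, at about crop (245,230). Lower it gently.

```bash

python3 -m handwheel '[[0,1,15,0,0,0,1],[0,0,10,0,0,0,1],[0,0,4,0,0,0,1],[0,0,2,0,0,0,1],[0,0,1.5,0,0,0,1],[0,0,1,0,0,0,1],[0,0,0.5,0,0,0,1],[0,0,0,0,0,0,1],[0,0,0,0,0,0,1]]'
```

```text
t: 8.38
ee_pos: [459.7, -213.7, 21.8]
orientation: [2.22, 2.222, 0.0]
ft_force: [-0.1, 0.4, -1.3]
width: 51.5
grasp_force: 30.0
```

```bash

python3 -m handwheel '[[0,0,0.5,0,0,0,1],[0,0,0.5,0,0,0,1],[0,0,0,0,0,0,1],[0,0,0,0,0,0,0.3],[0,0,0,0,0,0,0.3],[0,0,0,0,0,0,0.2],[0,0,0,0,0,0,0.2],[0,0,0,0,0,0,0.2],[0,0,0,0,0,0,0.2]]'
python3 -m handwheel '[[0,0,-15,0,0,0,0.2],[0,0,-30,0,0,0,0.2],[0,0,-40,0,0,0,0.2],[0,0,0,0,0,0,0.2]]'
python3 to.py 610.7 -40.4 111 -0.386
```

```text
t: 9.5
ee_pos: [459.6, -213.7, 20.7]
orientation: [-2.22, -2.223, 0.0]
ft_force: [-0.3, -0.1, 0.2]
width: 70.5
grasp_force: 0.0
t: 10.0
ee_pos: [461.6, -214.7, 109.2]
orientation: [2.216, 2.218, 0.003]
ft_force: [-0.6, -0.0, -0.6]
width: 70.5
grasp_force: 0.0
t 10.0 pos [ 461.6 -214.7  109.2] w 70.5 F [-0.6 -0.  -0.6] q [-0.46  0.42  1.96 -0.    0.75 -0.46]
shift now-axes [174.1 149.2  -1.5] shift after turn [217.6  72.5  -1.8] turn rotvec(tool) [0.006 0.002 0.387]
```

```bash

python3 -m handwheel '[[25,22,0,0,0,0,0.3],[40,34,0,0,0,0,0.3],[40,34,0,0,0,0,0.3],[40,34,0,0,0,0,0.3],[29,26,0,0,0,0,0.3],[0,0,0,0,0,0.13,0.3],[0,0,0,0,0,0.13,0.3],[0,0,0,0,0,0.127,0.3],[0,0,0,0,0,0,0.3],[0,0,0,0,0,0,0.3]]'
python3 to.py 610.7 -40.4 19 -0.386
```

```text
t: 11.25
ee_pos: [609.1, -39.6, 105.4]
orientation: [-2.604, -1.757, 0.001]
ft_force: [-0.4, 0.0, -0.6]
width: 61.0
grasp_force: 0.0
t 11.25 pos [609.1 -39.6 105.4] w 61.0 F [-0.4  0.  -0.6] q [-0.08  0.55  1.73 -0.    0.86  0.3 ]
shift now-axes [-0.1  1.8 86.4] shift after turn [-0.2  1.8 86.4] turn rotvec(tool) [-0.001  0.     0.002]
```

```bash

python3 -m handwheel '[[0,2,25,0,0,0,0.3],[0,0,25,0,0,0,0.3],[0,0,20,0,0,0,0.3],[0,0,10,0,0,0,0.3],[0,0,4,0,0,0,0.3],[0,0,2,0,0,0,0.3],[0,0,0,0,0,0,0.3],[0,0,0,0,0,0,0.3]]'
python3 -m handwheel '[[0,0,0,0,0,0,1],[0,0,0,0,0,0,1],[0,0,0,0,0,0,1],[0,0,0,0,0,0,1],[0,0,0,0,0,0,1],[0,0,0,0,0,0,1]]'
```

```text
t: 12.25
ee_pos: [611.6, -40.3, 20.2]
orientation: [2.606, 1.754, 0.001]
ft_force: [-0.1, -0.1, 0.3]
width: 61.7
grasp_force: 0.0
t: 13.0
ee_pos: [611.4, -40.3, 19.7]
orientation: [2.606, 1.754, 0.0]
ft_force: [0.8, -0.2, 0.4]
width: 23.6
grasp_force: 29.9
```

```bash

python3 -m handwheel '[[0,0,-10,0,0,0,1],[0,0,-30,0,0,0,1],[0,0,-30,0,0,0,1],[0,0,0,0,0,-0.16,1],[0,0,0,0,0,-0.16,1],[0,0,0,0,0,-0.156,1],[0,0,0,0,0,0,1],[0,0,0,0,0,0,1]]'
python3 to.py 450.8 -122.4 80 0.09
```

```text
t: 14.0
ee_pos: [611.2, -40.3, 89.9]
orientation: [-2.123, -2.316, 0.0]
ft_force: [-0.1, -0.3, -0.5]
width: 23.8
grasp_force: 29.9
t 14.0 pos [611.2 -40.3  89.9] w 23.8 F [-0.1 -0.3 -0.5] q [-0.09  0.58  1.74  0.    0.83 -0.17]
shift now-axes [ -67.9 -166.9    9.9] shift after turn [ -67.4 -167.1    9.9] turn rotvec(tool) [-0.    -0.    -0.003]
```

```bash

python3 -m handwheel '[[-9,-21,0,0,0,0,1],[-17,-42,0,0,0,0,1],[-17,-42,0,0,0,0,1],[-16,-41,0,0,0,0,1],[-9,-21,0,0,0,0,1],[0,0,0,0,0,0,1],[0,0,20,0,0,0,1],[0,0,20,0,0,0,1],[0,0,0,0,0,0,1],[0,0,0,0,0,0,1]]'
python3 to.py 450.8 -122.4 9.7 0.09
```

```text
t: 15.25
ee_pos: [452.3, -122.9, 50.1]
orientation: [2.118, 2.319, 0.001]
ft_force: [0.5, 0.1, -0.4]
width: 23.8
grasp_force: 29.9
t 15.25 pos [ 452.3 -122.9   50.1] w 23.8 F [ 0.5  0.1 -0.4] q [-0.29  0.5   2.07  0.    0.58 -0.38]
shift now-axes [ 0.7 -1.5 40.4] shift after turn [ 0.7 -1.4 40.4] turn rotvec(tool) [0.001 0.    0.   ]
```

```bash

python3 -m handwheel '[[0,-1,15,0,0,0,1],[0,0,15,0,0,0,1],[0,0,4,0,0,0,1],[0,0,3,0,0,0,1],[0,0,1.5,0,0,0,1],[0,0,1,0,0,0,1],[0,0,0.5,0,0,0,1],[0,0,0.5,0,0,0,1],[0,0,0,0,0,0,1],[0,0,0,0,0,0,1]]'
```

```text
t: 16.5
ee_pos: [450.2, -123.2, 9.7]
orientation: [2.119, 2.319, 0.0]
ft_force: [-0.6, 0.1, 5.1]
width: 23.9
grasp_force: 29.9
```

```bash

python3 -m handwheel '[[0,0,-0.5,0,0,0,1],[0,0,0,0,0,0,0.58],[0,0,0,0,0,0,0.58],[0,0,0,0,0,0,0.58],[0,0,0,0,0,0,0.58],[0,0,-15,0,0,0,0.58],[0,0,-30,0,0,0,0.58],[0,0,-40,0,0,0,0.58],[0,0,0,0,0,0,0.58]]'
python3 to.py 609 -134.6 95 -0.38
```

```text
t: 17.62
ee_pos: [452.1, -123.7, 97.9]
orientation: [2.116, 2.315, 0.004]
ft_force: [0.1, -0.4, -0.2]
width: 36.9
grasp_force: 0.0
t 17.62 pos [ 452.1 -123.7   97.9] w 36.9 F [ 0.1 -0.4 -0.2] q [-0.29  0.4   2.05  0.    0.68 -0.38]
shift now-axes [-24.9 155.2   3.9] shift after turn [ 48.1 149.7   2.9] turn rotvec(tool) [0.006 0.001 0.47 ]
```

```bash

python3 -m handwheel '[[-4,27,0,0,0,0,0.4],[-8,50,0,0,0,0,0.4],[-8,50,0,0,0,0,0.4],[-5,28,0,0,0,0,0.4],[0,0,0,0,0,0.16,0.4],[0,0,0,0,0,0.16,0.4],[0,0,0,0,0,0.15,0.4],[0,0,20,0,0,0,0.4],[0,0,0,0,0,0,0.4],[0,0,0,0,0,0,0.4]]'
python3 to.py 609 -134.6 16 -0.38
python3 - <<'E'
from h import *
d=grab('scene','pics/s3.png'); i=d['frame'][140:240,180:340]; cv2.imwrite('pics/s3c.png',cv2.resize(i,None,fx=5,fy=5,interpolation=cv2.INTER_CUBIC))
E
```

```text
t: 18.88
ee_pos: [606.2, -134.0, 73.9]
orientation: [-2.599, -1.763, 0.001]
ft_force: [-0.3, -0.2, 0.7]
width: 52.8
grasp_force: 0.0
t 18.88 pos [ 606.2 -134.    73.9] w 52.8 F [-0.3 -0.2  0.7] q [-0.24  0.61  1.72 -0.    0.81  0.14]
shift now-axes [ 0.5  2.9 57.9] shift after turn [ 0.5  2.8 57.9] turn rotvec(tool) [-0.001  0.     0.002]
```

View pics/s3c.png

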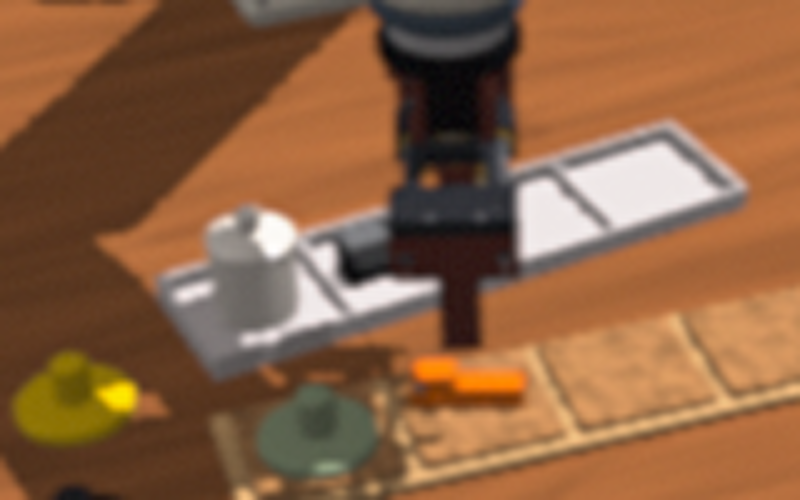

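Canister (250,265) and stapler (365,250) are standing in their bays, and the fingers are over the clip (468,380). Descend and grip.

```bash

python3 -m handwheel '[[0,2.5,20,0,0,0,0.4],[0,0,20,0,0,0,0.4],[0,0,10,0,0,0,0.4],[0,0,4,0,0,0,0.4],[0,0,2.5,0,0,0,0.4],[0,0,1,0,0,0,0.4],[0,0,0,0,0,0,0.4],[0,0,0,0,0,0,0.4]]'
python3 -m handwheel '[[0,0,0,0,0,0,1],[0,0,0,0,0,0,1],[0,0,0,0,0,0,1],[0,0,0,0,0,0,1],[0,0,0,0,0,0,1]]'
```

```text
t: 19.92
ee_pos: [609.2, -135.0, 17.5]
orientation: [2.601, 1.762, 0.001]
ft_force: [0.2, 0.1, 0.0]
width: 52.9
grasp_force: 0.0
t: 20.55
ee_pos: [609.0, -135.0, 17.2]
orientation: [-2.601, -1.762, 0.0]
ft_force: [0.2, 0.2, 0.1]
width: 17.7
grasp_force: 30.0
```

```bash

python3 -m handwheel '[[0,0,-10,0,0,0,1],[0,0,-30,0,0,0,1],[0,0,-30,0,0,0,1],[0,0,0,0,0,-0.16,1],[0,0,0,0,0,-0.16,1],[0,0,0,0,0,-0.15,1],[0,0,0,0,0,0,1],[0,0,0,0,0,0,1]]'
python3 to.py 442.5 -30.8 87 0.09
```

```text
t: 21.55
ee_pos: [609.1, -135.1, 87.5]
orientation: [2.122, 2.316, 0.0]
ft_force: [0.4, -0.0, 0.0]
width: 17.7
grasp_force: 30.0
t 21.55 pos [ 609.1 -135.1   87.5] w 17.7 F [ 0.4 -0.   0. ] q [-0.24  0.59  1.71 -0.    0.84 -0.32]
shift now-axes [ 118.4 -156.9    0.5] shift after turn [ 118.8 -156.6    0.5] turn rotvec(tool) [ 0.     0.    -0.003]
```

Final TCP z should be 7.2.

```bash

python3 -m handwheel '[[14,-19,0,0,0,0,1],[30,-40,0,0,0,0,1],[30,-40,0,0,0,0,1],[30,-40,0,0,0,0,1],[14,-18,0,0,0,0,1],[0,0,0,0,0,0,1],[0,0,20,0,0,0,1],[0,0,20,0,0,0,1],[0,0,0,0,0,0,1],[0,0,0,0,0,0,1]]'
python3 to.py 442.5 -30.8 7.2 0.09
```

```text
t: 22.8
ee_pos: [443.1, -32.0, 47.6]
orientation: [2.12, 2.318, 0.001]
ft_force: [0.4, 0.1, 0.5]
width: 17.7
grasp_force: 30.0
t 22.8 pos [443.1 -32.   47.6] w 17.7 F [0.4 0.1 0.5] q [-0.1   0.48  2.12 -0.    0.54 -0.19]
shift now-axes [ 1.3 -0.6 40.4] shift after turn [ 1.2 -0.5 40.4] turn rotvec(tool) [ 0.001  0.    -0.001]
```

```bash

python3 -m handwheel '[[1,0,15,0,0,0,1],[0,0,15,0,0,0,1],[0,0,4,0,0,0,1],[0,0,2.5,0,0,0,1],[0,0,1.5,0,0,0,1],[0,0,1,0,0,0,1],[0,0,0.5,0,0,0,1],[0,0,0.5,0,0,0,1],[0,0,0,0,0,0,1],[0,0,0,0,0,0,1]]'
```

```text
t: 24.05
ee_pos: [442.0, -30.6, 7.2]
orientation: [2.119, 2.319, 0.0]
ft_force: [0.1, 1.2, -0.6]
width: 17.8
grasp_force: 30.0
```

```bash

python3 -m handwheel '[[0,0,0.5,0,0,0,1],[0,0,0,0,0,0,1],[0,0,0,0,0,0,0.65],[0,0,0,0,0,0,0.65],[0,0,0,0,0,0,0.65],[0,0,0,0,0,0,0.65],[0,0,-15,0,0,0,0.65],[0,0,-30,0,0,0,0.65],[0,0,-40,0,0,0,0.65],[0,0,0,0,0,0,0.65]]'
python3 to.py 606.5 -224.5 75 0
```

```text
t: 25.3
ee_pos: [444.0, -30.8, 94.8]
orientation: [2.116, 2.315, 0.006]
ft_force: [1.2, -0.4, -0.1]
width: 31.0
grasp_force: 0.0
t 25.3 pos [444.  -30.8  94.8] w 31.0 F [ 1.2 -0.4 -0.1] q [-0.1   0.38  2.11 -0.    0.65 -0.19]
shift now-axes [-207.5  144.3   20.9] shift after turn [-193.7  162.5   19.8] turn rotvec(tool) [0.006 0.001 0.09 ]
```

```bash

python3 -m handwheel '[[-22,16,0,0,0,0,0.4],[-45,31,0,0,0,0,0.4],[-45,31,0,0,0,0,0.4],[-45,31,0,0,0,0,0.4],[-35,24,0,0,0,0,0.4],[-15,11,0,0,0,0,0.4],[0,0,15,0,0,0,0.4],[0,0,0,0,0,0,0.4],[0,0,0,0,0,0,0.4]]'
python3 to.py 606.5 -224.5 25 0.09
python3 - <<'E'
from h import *
d=grab('scene','pics/s4.png'); i=d['frame'][140:260,180:340]; cv2.imwrite('pics/s4c.png',cv2.resize(i,None,fx=5,fy=5,interpolation=cv2.INTER_CUBIC))
E
```

```text
t: 26.42
ee_pos: [602.9, -222.8, 76.1]
orientation: [-2.117, -2.319, 0.001]
ft_force: [-0.0, -0.2, -0.7]
width: 52.5
grasp_force: 0.0
t 26.43 pos [ 602.9 -222.8   76.1] w 52.5 F [-0.  -0.2 -0.7] q [-0.37  0.63  1.67  0.    0.84 -0.46]
shift now-axes [-2.1  3.5 51.1] shift after turn [-2.   3.4 51.1] turn rotvec(tool) [-0.002 -0.001  0.001]
```

View pics/s4c.png

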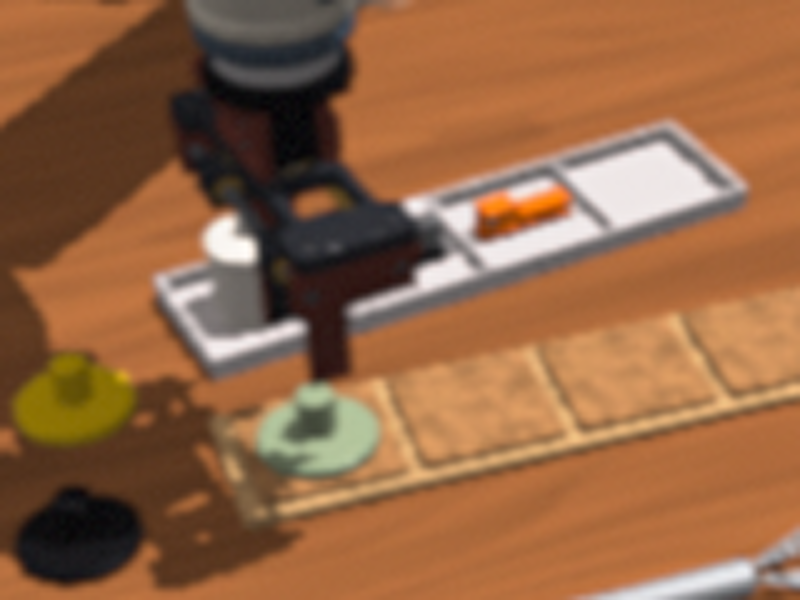

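The clip lies in its bay (522,208), and the fingers are over the sage lid knob (315,397).

```bash

python3 -m handwheel '[[-1.5,3,20,0,0,0,0.4],[0,0,15,0,0,0,0.4],[0,0,8,0,0,0,0.4],[0,0,4,0,0,0,0.4],[0,0,3,0,0,0,0.4],[0,0,0,0,0,0,0.4],[0,0,0,0,0,0,0.4]]'
python3 -m handwheel '[[0,0,0,0,0,0,1],[0,0,0,0,0,0,1],[0,0,0,0,0,0,1],[0,0,0,0,0,0,1],[0,0,0,0,0,0,1]]'
python3 -m handwheel '[[0,0,-10,0,0,0,1],[0,0,-30,0,0,0,1],[0,0,-40,0,0,0,1],[0,0,0,0,0,0,1],[0,0,0,0,0,0,1]]'
python3 to.py 434.1 60.9 106 0.09
```

```text
t: 27.35
ee_pos: [607.4, -225.2, 27.1]
orientation: [2.119, 2.319, 0.0]
ft_force: [-1.2, 0.2, -0.0]
width: 52.9
grasp_force: 0.0
t: 27.98
ee_pos: [607.1, -225.0, 26.7]
orientation: [2.119, 2.319, 0.0]
ft_force: [-0.3, -0.8, 1.3]
width: 21.1
grasp_force: 30.0
t: 28.6
ee_pos: [606.7, -224.9, 106.6]
orientation: [-2.119, -2.319, 0.0]
ft_force: [0.1, 0.2, -0.6]
width: 21.4
grasp_force: 30.0
t 28.6 pos [ 606.7 -224.9  106.6] w 21.4 F [ 0.1  0.2 -0.6] q [-0.37  0.6   1.65 -0.    0.9  -0.46]
shift now-axes [ 300.2 -146.2    0.7] shift after turn [ 300.2 -146.2    0.6] turn rotvec(tool) [-0. -0. -0.]
```

```bash

python3 -m handwheel '[[15,-7,0,0,0,0,1],[35,-17,0,0,0,0,1],[40,-20,0,0,0,0,1],[40,-20,0,0,0,0,1],[40,-20,0,0,0,0,1],[40,-20,0,0,0,0,1],[40,-19,0,0,0,0,1],[30,-14,0,0,0,0,1],[14,-6,0,0,0,0,1],[6,-3,0,0,0,0,1]]'
python3 -m handwheel '[[0,0,25,0,0,0,1],[0,0,25,0,0,0,1],[0,0,0,0,0,0,1],[0,0,0,0,0,0,1]]'
python3 to.py 434.1 60.9 16.7 0.09
```

```text
t: 29.85
ee_pos: [434.1, 61.2, 106.4]
orientation: [-2.118, -2.32, 0.001]
ft_force: [-0.0, 0.7, -0.4]
width: 21.5
grasp_force: 30.0
t: 30.35
ee_pos: [435.2, 60.3, 57.0]
orientation: [2.12, 2.318, 0.0]
ft_force: [-0.1, 0.3, 0.5]
width: 21.4
grasp_force: 30.0
t 30.35 pos [435.2  60.3  57. ] w 21.4 F [-0.1  0.3  0.5] q [ 0.11  0.45  2.13 -0.    0.56  0.02]
shift now-axes [ 0.7 -1.  40.3] shift after turn [ 0.7 -1.  40.3] turn rotvec(tool) [ 0.     0.    -0.001]
```

```bash

python3 -m handwheel '[[0.5,-1,15,0,0,0,1],[0,0,15,0,0,0,1],[0,0,4,0,0,0,1],[0,0,2.5,0,0,0,1],[0,0,1.5,0,0,0,1],[0,0,1,0,0,0,1],[0,0,0.5,0,0,0,1],[0,0,0.5,0,0,0,1],[0,0,0,0,0,0,1],[0,0,0,0,0,0,1]]'
```

```text
t: 31.6
ee_pos: [433.7, 61.0, 16.7]
orientation: [2.119, 2.319, 0.0]
ft_force: [0.0, 0.4, -0.9]
width: 20.8
grasp_force: 30.0
```

Release, rise, and back off to the left at height so the top camera sees the row.

```bash

python3 -m handwheel '[[0,0,0.5,0,0,0,1],[0,0,0,0,0,0,1],[0,0,0,0,0,0,0.58],[0,0,0,0,0,0,0.58],[0,0,0,0,0,0,0.58],[0,0,0,0,0,0,0.58],[0,0,-15,0,0,0,0.58],[0,0,-30,0,0,0,0.58],[0,0,-50,0,0,0,0.58],[0,0,-50,0,0,0,0.58]]'
python3 -m handwheel '[[30,0,0,0,0,0,0.58],[50,0,0,0,0,0,0.58],[50,0,0,0,0,0,0.58],[50,0,0,0,0,0,0.58],[50,0,0,0,0,0,0.58],[30,0,0,0,0,0,0.58],[0,0,0,0,0,0,0.58]]'
python3 - <<'E'
from h import *
d=grab('top','pics/t5.png'); i=d['frame'][175:290,272:424]; cv2.imwrite('pics/t5c.png',cv2.resize(i,None,fx=5,fy=5,interpolation=cv2.INTER_CUBIC))
d=grab('scene','pics/s5.png'); i=d['frame'][140:260,180:340]; cv2.imwrite('pics/s5c.png',cv2.resize(i,None,fx=5,fy=5,interpolation=cv2.INTER_CUBIC))
E
```

```text
t: 32.85
ee_pos: [433.3, 61.0, 163.4]
orientation: [-2.119, -2.319, 0.0]
ft_force: [0.1, 1.2, -0.6]
width: 37.0
grasp_force: 0.0
t: 33.72
ee_pos: [410.1, 321.6, 162.0]
orientation: [2.116, 2.322, 0.002]
ft_force: [0.2, 0.2, -0.4]
width: 36.5
grasp_force: 0.0
```

View pics/t5c.png

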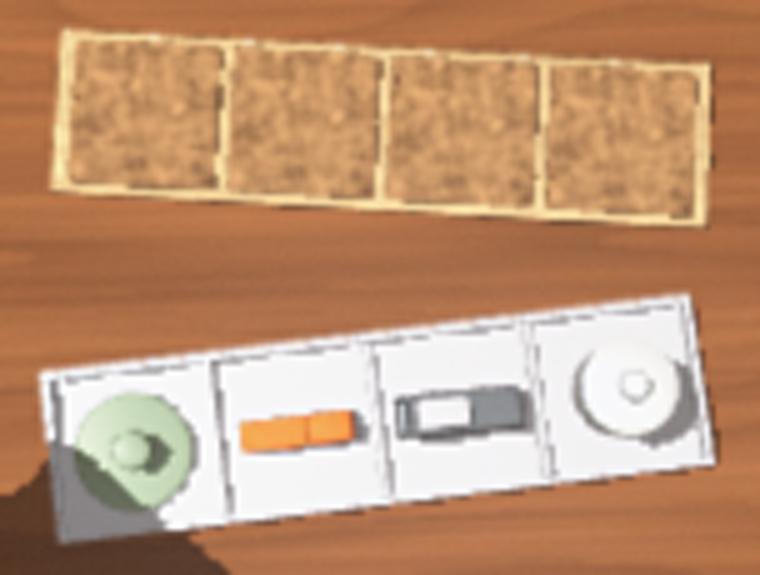

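View pics/s5c.png

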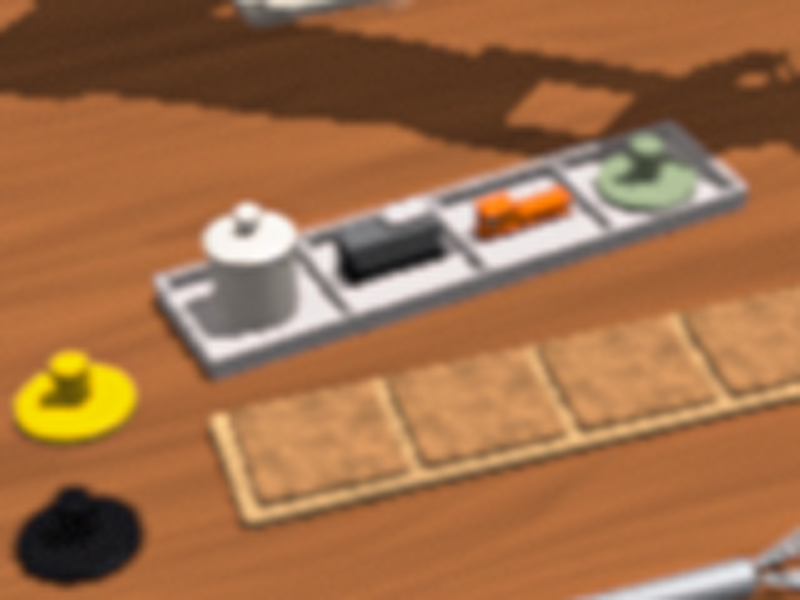

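All four stand upright in the mirrored bays: lid (135,452), clip (298,430), stapler (460,412), canister (628,390). Each sits at its bay centre within a few millimetres, and the gripper is clear.

```bash
python3 -c "
from workcell import ctrl
print(ctrl.close_job())"
```

```text
the job is handed in; nothing more can be done
None
```

All four things now stand upright near the middle of their mirrored bays, and the job was handed in about 34 s into the 112 s allowed; the verdict was not reported back to me.

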